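# Circlip onto a fallen stub axle

## Task

The stub axle has fallen over: stand it upright on its square flange on the bench and let go of it. Then take the circlip pliers from the tray with the circlip already hooked on their tips, squeeze the handles fully so that the clip spreads, and slide the spread clip from above down over the shaft to the groove just above the bearing, never letting it spring shut on the way. Finish there still holding the pliers squeezed, the clip spread, level and around the groove so that its seat can be checked before it snaps in; do not let go, and leave the other things on the bench where they are.

Things in the scene. Friction and masses are not known exactly. Their poses are not given: they have to be found in the camera images.
- stub: Loose steel stub axle, 0.8 kg: square flange 75 x 75 x 8 mm, round shaft 30 mm in diameter on its middle, 95 mm tall overall. Origin at the centre of the flange's underside, z along the shaft to its free end, x and y square to the flange's edges. Starts lying on a flange edge and the shaft's end (z 15 degrees below level), free end roughly away from the robot. Centre of mass about 26 mm up z
- stub_tip (a point): Centre of the shaft's free end face, 95 mm from the flange's underside; the end is chamfered 3 mm over its last 4 mm. The shaft is bare from the bearing to here; pinched near here with only about 20 N it turns between the fingers, so that the heavy flange swings down
- stub_groove (a point): Centre of the circlip groove (2.4 mm wide), on the shaft's axis 28.6 mm above the flange's underside. The ball bearing, 55 mm in diameter and fixed on the shaft, reaches from 14 to 27 mm above the underside, so its top face is 1.6 mm below this point and stops the clip
- tray: Open grey steel parts tray, fixed, 96 mm (its x) x 150 mm (its y), 40 mm high, walls and floor 2.5 mm. Origin at the centre of its underside. The pliers lie across the two long rims, along its x, jaws to its +x, the middle of the handles over the open middle
- pliers: Circlip pliers, 0.22 kg, lying level. Origin at the pivot, on the underside; x to the jaws, z up. Squeezing the two handles together spreads the jaws; they spring back when let go. Tips bent down at x = 50 mm; the clip hangs on them and does not come off: a level steel ring open towards the pivot, 27 mm inside at rest, 3.5 mm wide, 2.5 mm thick, mid-plane 20 mm below the pliers' underside
- plier_grip (a point): Midway between the handles, 62 mm behind the pivot, at half height (6 mm): grip here, fingers closing along the pliers' y. Handles run back to x = -126 mm, z = 0 to 12 mm, rubber, 9 mm wide each; over their outsides here 61 mm at rest, 41 mm fully squeezed, then parallel to x. Full squeeze, at a stop, takes about 12 N on each handle
- clip (a point): Centre of the clip's opening when fully spread, on the pliers' axis 64 mm ahead of the pivot, 20 mm below the pliers' underside (moves with the pliers), at mid-thickness of the clip. Fully spread, it leaves 1.8 mm all round a 30 mm shaft; no other part of the pliers comes closer
- handle_left (a joint): Turn of each plier handle about the pivot, rad: 0 at rest (clip 27 mm inside), 0.160 squeezed to the stop (clip fully spread); the stop gives a little, a 60 N grip reaches 0.20. The clip passes the 30 mm shaft freely above about 0.11
- bearing: Bystander: loose spare ball bearing lying flat, 52 mm in diameter, 15 mm high; origin at the centre of its underside
- castle_nut: Bystander: loose castle nut, 36 mm across flats, 21 mm high; origin at the centre of its underside
- wrench: Bystander: spanner 200 mm long lying along its x; origin under its middle
- screwdriver: Bystander: screwdriver 210 mm long lying along its x; origin under its middle
- grease_tin: Bystander: round tin, 80 mm in diameter, 85 mm high; origin at the centre of its underside
- oil_bottle: Bystander: plastic bottle, 62 mm in diameter, 185 mm high; origin at the centre of its underside
- mallet: Bystander: hammer 280 mm long lying along its x; origin under its middle
There are look-alikes about, which are no part of the job. What is shaped like the stub but green or purple is not meant.

How it is judged:
By the outcome, as a careful person would: the job done as asked, in the order asked, and still so for the second after the job is handed in, while the arm keeps its last pose, push and grip.
It also fails if it takes over 61 s, if anything falls off the work surface, if the arm or the gripper's body presses on something with over 40 N, if the wrist force passes 120 N, or if a joint passes its speed limit or range.

## Robot

A 6-joint arm with a two-finger parallel gripper is mounted at the origin on the work surface. World frame = base frame: x ahead of the robot, y to its left, z up, the work surface at z = 0. Lengths are in mm, angles in rad, forces in N, time in s.
With the tool pointing down it reaches from about 400 to 925 mm from the base axis. Payload 12.5 kg.
Tool frame: the origin (TCP) lies midway between the tips of the shut fingers; the grasp point (between the pads) lies 19 mm behind it (env.pinch_z is the z of the grasp point in the tool frame, in mm); z points along the fingers, y is the line along which they close (so a half turn about z gives the same grasp; the last joint's range is limited). The gripper opens to 95 mm and grips with 3 to 60 N. Pads are 20 mm wide; open, the fingers measure 119 mm over their backs; the gripper's body (75 mm by 180 mm) begins 59 mm behind the grasp point.
Start: joints at [-1.215, 0.491, 1.559, -0, 1.092, -0.106], TCP at [278.5, -559.54, 214.661] pointing down, gripper open.
Joint ranges: [-3.1, 3.1], [-0.84, 2.19], [0.05, 2.79], [-1.13, 4.28], [0.06, 2.93], [-2.69, 2.69]. Speed limits (rad/s): [2.22, 2.22, 2.79, 3.14, 3.14, 3.14].

## Interface

Orientations are given as [roll, pitch, yaw] about the fixed x, y, z axes, in that order (R = Rz(yaw) Ry(pitch) Rx(roll)).
In Python, from cell import env, eyes gives the robot as it stands.
- The arm moves only by the shell command python3 -m inch 'ROWS'. ROWS is JSON, a list of rows, each a list of 3 entries, a list of its own where there are three numbers: the shift along the tool's x, y, z in units of 60 mm (1.0 is 60 mm), then the turn about the tool's z in units of 5 degrees (1.0 is 5 degrees), then the closure, from -1 (fully open) to 1 (shut). In form: [[[tx, ty, tz], turn, claw], ...]. A call has exactly 10 rows; each row shifts and turns the commanded pose from where the row before left it, along the tool's axes as they then stand; what a row does not reach is not made up. A row lasts 1/8 s, in which the tool goes at most 62.5 mm and 10.7 degrees, less where a joint would pass 70% of its speed; a pose out of reach is approached as far as the arm can. A call is refused whole if a number of a shift passes 1 or a number of a turn 1, either way. A call with a gripper value outside its range is refused whole. The fingers move at their own pace and stop on an object; the grip force is fixed at half the most. Time passes only in rows, so rows that do not move let the fingers close, or fill a call up. It gives the time, the measured TCP pose, the force, the opening and the grip force at its end, in the units of the state.
- env.state(): the state, without advancing time (a new reading comes with each control period).
- eyes.read_camera(name): name is "side" or "top"; returns a dict with "pixels" (480x640x3 uint8, red, green, blue), "fx", "fy", "cx", "cy" (pixels), "extrinsics" (4x4, takes a point from world to camera coordinates). Camera axes: x right, y down, z forward; pixel columns grow to the right and rows downward; lengths in mm; the calibration is good to about 2 mm. A picture is of the moment at which its call begins. There is no depth.
- env.job_done(): hands the job in; it is judged then, once.
Trained networks look in a picture, given as the dict that the camera call returned (one of the last four; its "shot" number tells which), for a name from the list of things; names that differ only in an ending like _2 or _b are one class to them, and where a whole thing is asked for, a point or a joint stands for the part that bears it (a point fixed in the world has none). Each returns a list of dicts, best first, with "score" (0 to 1); they miss things now and then, are a little off and sometimes report something else, mostly with a low value. They report only what shows in the picture. A call takes as long as a camera call. They do not tell look-alikes from the thing itself.
- eyes.boxes_of(name, picture): "centre" ([row, column] in pixels, amid what is visible of it).
- eyes.cut_out(name, picture): "mask" (480x640 bool, what is visible of it) and "centre" ([row, column] in pixels, amid what is visible of it).
- eyes.spot_point(name, picture): "centre" ([row, column] in pixels: a listed point, or the origin of a listed thing).
The state is a dict: "t": time; "joints": joint angles; "qvel": joint speeds; "tau": joint torques, N m; "eef_pos": TCP position; "tcp_rot": TCP orientation; "ft_force": force on the tool from outside, world axes, zero at the start; "moment": the same for the moment, N m; "opening": opening from 0.0 (shut) to 1.0 (fully open); "grip_force": force on a finger pad.
Only numpy, scipy, OpenCV 4.12 (cv2) and the standard library are available. Lean on these libraries where they do the work, as an engineer would, in place of code of your own. Each camera call takes 0.05 s, during which the arm holds its last target. There are 200 camera calls.

## Working session

There is one attempt and no reset: what is moved stays moved. The work goes in short steps, Python scripts to look and compute and a shell command to move; the robot and the scene stay as the last step left them, time stands still between calls to the robot, and variables do not carry over. Pictures are saved under pics/ and viewed, at most 10 in all, crops included, and the job is handed in when it is done.

```bash
ls; mkdir -p pics
cat > h.py <<'E'
import numpy as np, cv2
from cell import env, eyes
from scipy.spatial.transform import Rotation as Rn
def ray(p, rc):
    E=np.array(p["extrinsics"]); R=E[:3,:3]; t=E[:3,3]
    d=np.array([(rc[1]-p["cx"])/p["fx"],(rc[0]-p["cy"])/p["fy"],1.])
    return -R.T@t, R.T@d
def onz(p, rc, z):
    o,d=ray(p,rc); return o+d*(z-o[2])/d[2]
def proj(p, X):
    E=np.array(p["extrinsics"]); c=E[:3,:3]@np.array(X)+E[:3,3]
    return np.array([c[1]/c[2]*p["fy"]+p["cy"], c[0]/c[2]*p["fx"]+p["cx"]])
def tri(p1,a,p2,b):
    o1,d1=ray(p1,a); o2,d2=ray(p2,b); d1/=np.linalg.norm(d1); d2/=np.linalg.norm(d2)
    s=np.linalg.lstsq(np.c_[d1,-d2],o2-o1,rcond=None)[0]
    A=o1+d1*s[0];B=o2+d2*s[1]; return (A+B)/2, np.linalg.norm(A-B)
def save(p,name): cv2.imwrite("pics/"+name,p["pixels"][:,:,::-1])
E
cat > l.py <<'E'
from h import *
np.set_printoptions(precision=1,suppress=True)
T=eyes.read_camera("top");S=eyes.read_camera("side")
save(T,"t0.png");save(S,"s0.png")
for n in ["stub","stub_tip","stub_groove","pliers","plier_grip","clip","tray"]:
    for nm,p in(("T",T),("S",S)):
        print(n,nm,[(np.array(d["centre"]),round(d["score"],2)) for d in eyes.spot_point(n,p)[:4]])
for nm,p in(("T",T),("S",S)): print(nm, ray(p,[240,320]), p["fx"])
s=env.state(); print(s["t"],s["eef_pos"],s["tcp_rot"],s["ft_force"],s["opening"], env.pinch_z)
E
python3 l.py
```

```text
pics
stub T [(array([230.1, 419.1]), 0.81), (array([302.7, 380.7]), 0.73)]
stub S [(array([171.2, 325.9]), 0.94), (array([144.6, 383. ]), 0.93), (array([300.1, 346.5]), 0.7), (array([194.7, 401. ]), 0.57)]
stub_tip T [(array([207.1, 425.4]), 0.88)]
stub_tip S [(array([171.5, 292.1]), 0.8), (array([143.6, 412.4]), 0.58), (array([179.9, 392.7]), 0.56)]
stub_groove T [(array([225.9, 419.1]), 0.65), (array([299.7, 390.2]), 0.42)]
stub_groove S [(array([173.1, 315.6]), 0.88), (array([148.4, 390.5]), 0.62), (array([193.3, 405.6]), 0.6), (array([294.4, 217.2]), 0.32)]
pliers T [(array([248.8, 252. ]), 0.67)]
pliers S [(array([309.8, 343.3]), 0.86), (array([242.9, 359.5]), 0.52), (array([170.5, 313.7]), 0.51)]
plier_grip T [(array([252.9, 276.2]), 0.94)]
plier_grip S [(array([286.1, 347.6]), 0.91)]
clip T [(array([245.4, 232.7]), 0.62), (array([205.8, 425.7]), 0.48), (array([152.9, 344.6]), 0.42), (array([254.7, 279.9]), 0.37)]
clip S [(array([344.6, 339. ]), 0.97)]
tray T [(array([253., 279.]), 0.75), (array([200.6, 336.3]), 0.54)]
tray S [(array([299.3, 345.6]), 0.97), (array([342.2, 337.1]), 0.48)]
T (array([ 193.7,   33.2, 1549.1]), array([ 0.2,  0. , -1. ])) 582.3598311603679
S (array([479.5, 795.5, 882.7]), array([ 0. , -0.7, -0.7])) 517.015488691852
0.8 [ 278.5 -559.5  214.7] [ 3.1 -0.   0.5] [ 0.5 -0.2  0.4] 0.9971817212526082 -18.8
```

View pics/t0.png

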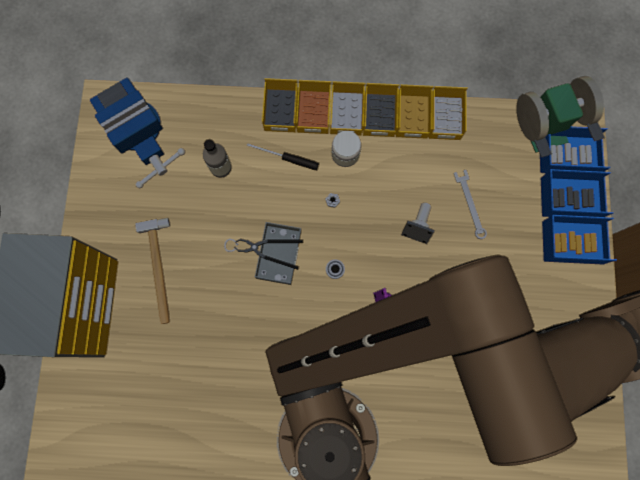

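View pics/s0.png

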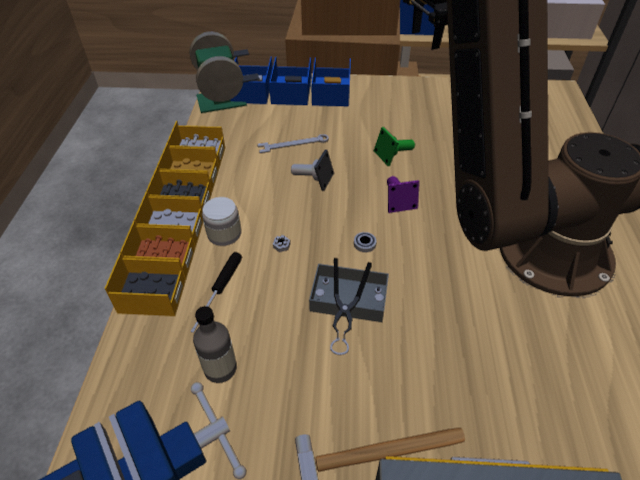

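The top view shows the grey steel stub at (230,419), with its tip at (207,425). The pliers lie on the tray at (248,252), with the clip at about (245,230). In the side view the grey stub is at (171,326), tip (171,292), and the clip is at (345,339).

```bash
cat > m.py <<'E'
from h import *
np.set_printoptions(precision=1,suppress=True)
acc={}
for k in range(3):
    T=eyes.read_camera("top");S=eyes.read_camera("side")
    for n,ta,sa in [("stub",(230,419),(171,326)),("stub_tip",(207,425),(171,292)),("stub_groove",(226,419),(173,315)),("pliers",(249,250),(310,343)),("plier_grip",(253,276),(286,347)),("clip",(245,231),(345,339)),("tray",(253,279),(299,345))]:
        b=[]
        for p,a in((T,ta),(S,sa)):
            c=[d["centre"] for d in eyes.spot_point(n,p)]
            c=[x for x in c if np.linalg.norm(np.array(x)-a)<10]
            b.append(min(c,key=lambda x:np.linalg.norm(np.array(x)-a)) if c else None)
        if b[0] is not None and b[1] is not None: acc.setdefault(n,[]).append(np.r_[tri(T,b[0],S,b[1])])
        elif b[1] is not None: print(n,"side only",onz(S,b[1],20))
for n in acc: print(n,np.array(acc[n]))
E
python3 m.py
cat > x.py <<'E'
from h import *
E
python3 - <<'E'
from h import *
import cv2
T=eyes.read_camera("top");S=eyes.read_camera("side")
a=cv2.resize(T["pixels"][190:260,380:500],None,fx=5,fy=5,interpolation=2)
b=cv2.resize(S["pixels"][130:210,270:370],None,fx=4,fy=4,interpolation=2)
c=cv2.resize(T["pixels"][215:290,215:315],None,fx=4,fy=4,interpolation=2)
o=np.zeros((600,800,3),np.uint8);a=a[:280];o[:280,:600]=a;o[280:580,:400]=b[:300];o[280:580,400:800]=c
cv2.imwrite("pics/c1.png",o[:,:,::-1])
E
```

```text
plier_grip side only [470.3 137.4  20. ]
stub [[ 531.7 -214.9   30.7    7.7]
 [ 525.8 -210.6   40.2    6.3]
 [ 536.  -214.8   31.9    0.8]]
stub_tip [[ 615.5 -227.8   18.5    1.1]
 [ 612.5 -233.    14.6   10.3]
 [ 613.3 -237.4    7.6    5.2]]
stub_groove [[ 559.  -228.8   16.4    0.7]
 [ 559.7 -221.1   22.4    3.1]
 [ 554.5 -223.5   14.2    4.8]]
pliers [[475.4 219.6  49.6   4.3]
 [469.2 219.6  50.4   4.2]
 [468.5 212.4  35.4   4.4]]
plier_grip [[466.9 151.8  46.2   5. ]
 [465.6 149.5  44.4   4.7]]
clip [[482.6 278.1  28.1   3.4]
 [479.1 279.   17.6   1.2]]
tray [[462.1 155.7   3.4   8.5]
 [461.9 155.4   5.7  10. ]
 [460.6 157.9   5.2  10.8]]
```

View pics/c1.png

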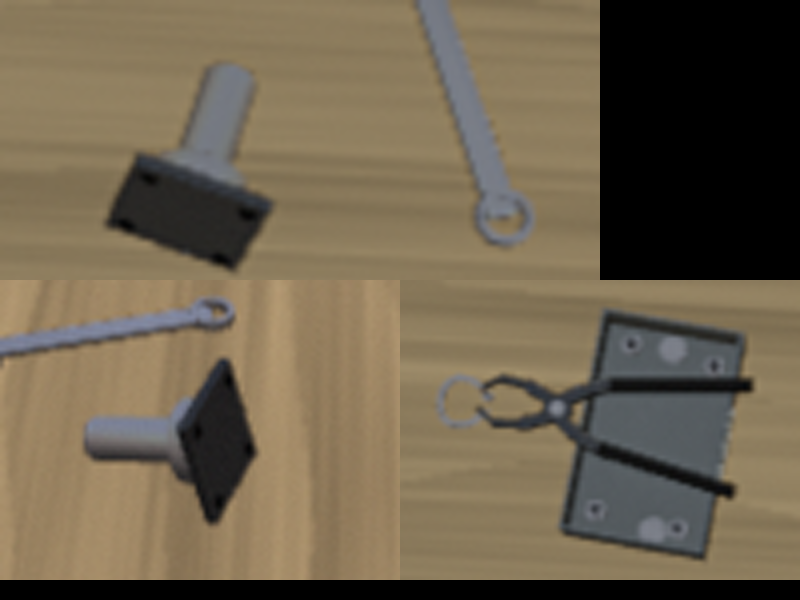

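```bash
cat > c.py <<'E'
from h import *
np.set_printoptions(precision=1,suppress=True)
T=eyes.read_camera("top");S=eyes.read_camera("side")
t=lambda x,y:(190+y/5-.4,380+x/5-.4)
s=lambda x,y:(130+(y-280)/4-.4,270+x/4-.4)
P=[tri(T,t(*a),S,s(*b)) for a,b in [((140,155),(180,440)),((270,205),(228,360)),((235,268),(255,450)),((107,222),(212,522))]]
for p in P: print(p)
Q=np.array([p[0] for p in P]);a=np.cross(Q[1]-Q[0],Q[0]-Q[3]);a/=np.linalg.norm(a);print("centre",Q.mean(0),"axis",a,np.degrees(np.arctan2(a[1],a[0])))
e=Q[0]-Q[1]+Q[3]-Q[2];print("edge yaw",np.degrees(np.arctan2(e[1],e[0]))-90)
c=lambda x,y:(215+(y-280)/4-.4,215+(x-400)/4-.4)
print("pivot",onz(T,c(557,408),50),"clip c",onz(T,c(463,400),21),"handle ends",onz(T,c(752,385),52),onz(T,c(733,492),52))
print("tray corners",[onz(T,c(*q),40) for q in((605,312),(744,336),(705,557),(562,528))])
s_=env.state();print(s_["tcp_rot"],s_["t"]);print(Rn.from_euler("xyz",s_["tcp_rot"]).as_matrix())
E
python3 c.py
```

```text
(array([ 555.6, -182.7,   60.8]), np.float64(2.2785735629998287))
(array([ 529.5, -248.8,   71.9]), np.float64(2.4199616918200513))
(array([ 510.4, -243.5,    3. ]), np.float64(0.4552600150985137))
(array([ 533.8, -174.4,    0.9]), np.float64(1.4663759162187135))
centre [ 532.3 -212.3   34.2] axis [-0.8  0.4  0.4] 155.01062844074255
edge yaw -20.100029696296204
pivot [469.3 216.5  50. ] clip c [476.9 283.1  21. ] handle ends [490.6  89.8  52. ] [419.4  98.1  52. ]
tray corners [array([537.5, 190.7,  40. ]), array([525.8,  97.4,  40. ]), array([377.8, 114.4,  40. ]), array([392. , 208.5,  40. ])]
[3.1 0.  0.5] 3.4
[[ 0.9  0.4  0. ]
 [ 0.4 -0.9 -0. ]
 [-0.   0.  -1. ]]
```

```bash
python3 - <<'E'
from h import *
np.set_printoptions(precision=2,suppress=True)
S=eyes.read_camera("side")
for n,q in dict(green_fl=(147,383),green_tip=(145,412),purp=(196,404),wr1=(149,262),wr2=(138,326),tip=(171,292)).items(): print(n,onz(S,q,20))
s=env.state();print(s["t"],s["eef_pos"],s["tcp_rot"])
E
python3 -m inch '[[[0,0,0],0.88,-1],[[0,0,0],0.88,-1],[[0,0,0],0.88,-1],[[0,0,0],0.88,-1],[[0,0,0],0.88,-1],[[0,0,0],0.88,-1],[[0,0,0],0.88,-1],[[0,0,0],0.88,-1],[[0,0,0],0.88,-1],[[0,0,0],0.88,-1]]'
```

```text
green_fl [ 380.07 -334.38   20.  ]
green_tip [ 301.43 -347.28   20.  ]
purp [ 333.5  -142.82   20.  ]
wr1 [ 705.1  -308.59   20.  ]
wr2 [ 535.68 -366.33   20.  ]
tip [ 615.85 -222.1    20.  ]
3.45 [ 278.49 -559.55  214.63] [3.14 0.   0.46]
t: 4.7
eef_pos: [278.5, -559.5, 214.6]
tcp_rot: [3.142, -0.0, -0.309]
ft_force: [0.5, -0.2, 0.0]
opening: 1.0
grip_force: 0.0
```

```bash
python3 -m inch '[[[0.34,-0.69,0],0,-1],[[0.34,-0.69,0],0,-1],[[0.34,-0.69,0.1],0,-1],[[0.34,-0.69,0.2],0,-1],[[0.34,-0.69,0.2],0,-1],[[0.34,-0.69,0.2],0,-1],[[0.34,-0.69,0.2],0,-1],[[0.34,-0.69,0.2],0,-1],[[0.34,-0.69,0.2],0,-1],[[0.34,-0.69,0.2],0,-1]]'
cat > v.py <<'E'
import sys
from h import *
n,r,c,w=sys.argv[1],*map(int,sys.argv[2:5])
P=eyes.read_camera(n);p=P["pixels"];h=w*3//4
o=cv2.resize(p[max(r-h//2,0):r+h//2,max(c-w//2,0):c+w//2],(800,600),interpolation=cv2.INTER_CUBIC)
cv2.imwrite("pics/"+sys.argv[5],o[:,:,::-1])
E
python3 v.py side 170 320 160 d1.png
```

```text
t: 5.95
eef_pos: [598.8, -225.1, 124.3]
tcp_rot: [3.141, -0.0, -0.306]
ft_force: [0.0, 0.2, 0.3]
opening: 1.0
grip_force: 0.0
```

View pics/d1.png

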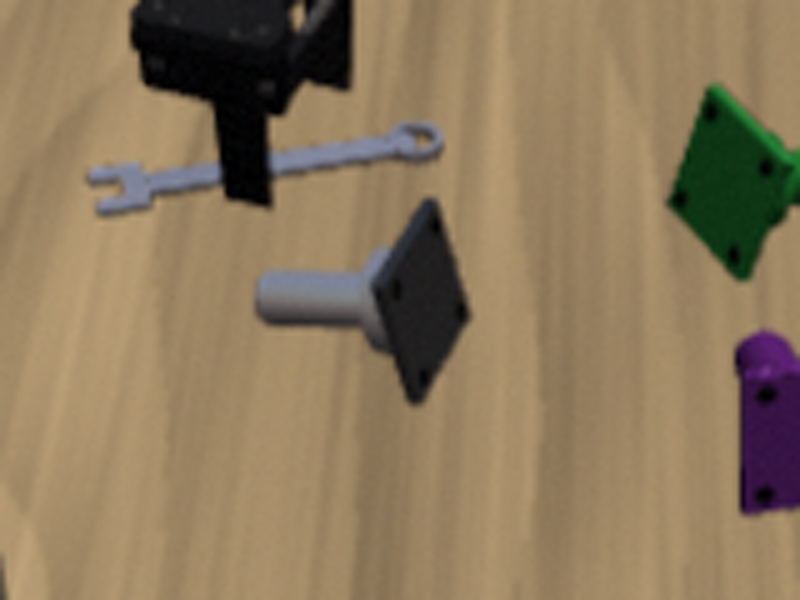

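Run:
```python
from h import *
np.set_printoptions(precision=1,suppress=True)
S=eyes.read_camera("side")
q=lambda X:((proj(S,X)[::-1]-[240,110])*5)
print(q([598.8,-225,20]),q([598.8,-229,19]),q([617,-234,14]))
u=np.array([.953,-.304,0]);v=np.array([.304,.953,0])
for d in(47,55,60):print(d,q(np.array([598.8,-225.1,124.3])+d*v))
# shaft axis points from crop on height
f=lambda x,y,z:onz(S,(110+y/5-.4,240+x/5-.4),z)
print("tip axis",f(262,298,14),"mid",f(310,299,19),"near bearing",f(355,300,27))
```

```text
[293.6 302.5] [294.3 298.9] [260.5 299. ]
47 [247.4 192.6]
55 [240.7 202.5]
60 [236.5 208.7]
tip axis [ 617.5 -236.3   14. ] mid [ 591.9 -230.9   19. ] near bearing [ 567.8 -221.8   27. ]
```

```bash
python3 -m inch '[[[0.04,0.09,0.3],0,-1],[[0,0,0.5],0,-1],[[0,0,0.5],0,-1],[[0,0,0.4],0,-1],[[0,0,0.2],0,-1],[[0,0,0.1],0,-1],[[0,0,0],0,-1],[[0,0,0],0,1],[[0,0,0],0,1],[[0,0,0],0,1]]'
python3 -m inch '[[[0,0,0],0,1],[[0,0,0],0,1],[[0,0,0],0,1],[[0,0,0],0,1],[[0,0,0],0,1],[[0,0,0],0,1],[[0,0,0],0,1],[[0,0,0],0,1],[[0,0,0],0,1],[[0,0,0],0,1]]'
```

```text
t: 7.3
eef_pos: [598.6, -232.2, 5.0]
tcp_rot: [3.141, -0.001, -0.306]
ft_force: [0.1, -0.3, -0.0]
opening: 0.742
grip_force: 0.0
t: 8.55
eef_pos: [598.5, -232.3, 4.7]
tcp_rot: [3.141, -0.0, -0.306]
ft_force: [0.4, -3.9, 0.6]
opening: 0.309
grip_force: 30.0
```

```bash
python3 -m inch '[[[0,0,-0.1],0,1],[[0,0,-0.15],0,1],[[0,0,-0.2],0,1],[[0,0,-0.25],0,1],[[0,0,-0.25],0,1],[[0,0,-0.25],0,1],[[0,0,-0.2],0,1],[[0,0,-0.1],0,1],[[0,0,0],0,1],[[0,0,0],0,1]]'
python3 v.py side 150 310 160 d2.png
```

```text
t: 9.8
eef_pos: [598.2, -232.0, 94.1]
tcp_rot: [-3.142, 0.001, -0.306]
ft_force: [0.4, 0.4, -7.3]
opening: 0.308
grip_force: 30.0
```

View pics/d2.png

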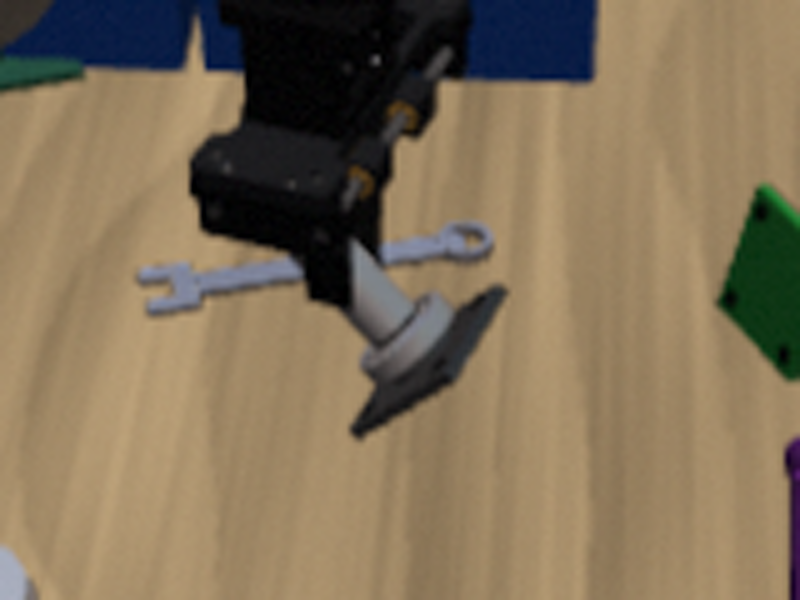

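```bash
cat > tilt.py <<'E'
from h import *
np.set_printoptions(precision=1,suppress=True)
s=env.state();yaw=s["tcp_rot"][2];P=np.array(s["eef_pos"])+[0,0,19]
u=np.array([np.cos(yaw),np.sin(yaw),0]);n=np.array([-u[1],u[0],0])
print("tcp",s["eef_pos"],"f",s["ft_force"],"t",s["t"])
for cam in("side","top"):
  for k in range(2):
    C=eyes.read_camera(cam)
    for nm in("stub","stub_groove"):
        for d in eyes.spot_point(nm,C)[:5]:
            o,r=ray(C,d["centre"]);X=o+r*((P-o)@n)/(r@n) if abs(r@n)>.05 else o
            if np.linalg.norm(X-P)<130: print(cam,nm,"along,z rel pinch:",np.array([(X-P)@u,(X-P)[2]]),"tilt",round(np.degrees(np.arctan2(-(X-P)@u,-(X-P)[2]))),np.array(d["centre"]),round(d["score"],2))
E
python3 tilt.py
```

```text
tcp [ 598.2 -232.    94. ] f [ 0.1  0.1 -7.7] t 9.85
side stub along,z rel pinch: [-45.5 -71.1] tilt 33 [166.1 315.5] 0.83
side stub_groove along,z rel pinch: [-28.2 -39.9] tilt 35 [154.8 308.9] 0.6
side stub along,z rel pinch: [-53.7 -57.1] tilt 43 [162.5 318.5] 0.62
side stub_groove along,z rel pinch: [-30.6 -40.8] tilt 37 [155.3 309.8] 0.65
```

```bash
python3 -m inch '[[[0,0,0.15],0,1],[[0,0,0.16],0,1],[[0,0,0.16],0,1],[[-0.12,0,0],0,1],[[-0.12,0,0],0,1],[[-0.12,0,0],0,1],[[-0.13,0,0.02],0,1],[[-0.13,0,0.03],0,1],[[-0.13,0,0.04],0,1],[[-0.12,0,0.03],0,1]]'
python3 tilt.py
```

```text
t: 11.7
eef_pos: [548.4, -216.3, 60.9]
tcp_rot: [3.141, -0.002, -0.306]
ft_force: [-0.9, 1.7, 7.0]
opening: 0.311
grip_force: 30.0
tcp [ 548.4 -216.3   60.9] f [-0.9  1.7  7. ] t 11.7
side stub along,z rel pinch: [ -4.4 -76.1] tilt 3 [178.6 319.7] 0.92
side stub_groove along,z rel pinch: [ -2.7 -46.9] tilt 3 [169.7 319. ] 0.97
side stub along,z rel pinch: [ -5.2 -76.2] tilt 4 [178.7 320. ] 0.63
side stub_groove along,z rel pinch: [ -0.5 -50.2] tilt 1 [170.5 318.2] 0.61
```

```bash
python3 -m inch '[[[0,0,0],0,-1],[[0,0,0],0,-1],[[0,0,0],0,-1],[[0,0,0],0,-1],[[0,0,0],0,-1],[[0,0,0.22],-1,-1],[[0,0,0.22],-1,-1],[[0,0,0],-1,-1],[[0,0,0],-1,-1],[[0,0,0],-1,-1]]'
python3 tilt.py
```

```text
t: 13.55
eef_pos: [548.7, -216.4, 32.7]
tcp_rot: [-3.142, 0.0, 0.133]
ft_force: [0.8, 0.5, -0.2]
opening: 0.998
grip_force: 0.0
tcp [ 548.7 -216.4   32.7] f [ 0.8  0.5 -0.2] t 13.55
side stub along,z rel pinch: [ -2.7 -57.1] tilt 3 [180.8 319.1] 0.94
side stub_groove along,z rel pinch: [ -4.2 -31.5] tilt 8 [173.2 319.6] 0.62
side stub along,z rel pinch: [ -3. -52.] tilt 3 [179.3 319.2] 0.62
side stub_groove along,z rel pinch: [ -3.4 -37.5] tilt 5 [175.  319.3] 0.59
```

```bash
python3 v.py side 160 320 160 d3.png
```

```text
(no output)
```

View pics/d3.png

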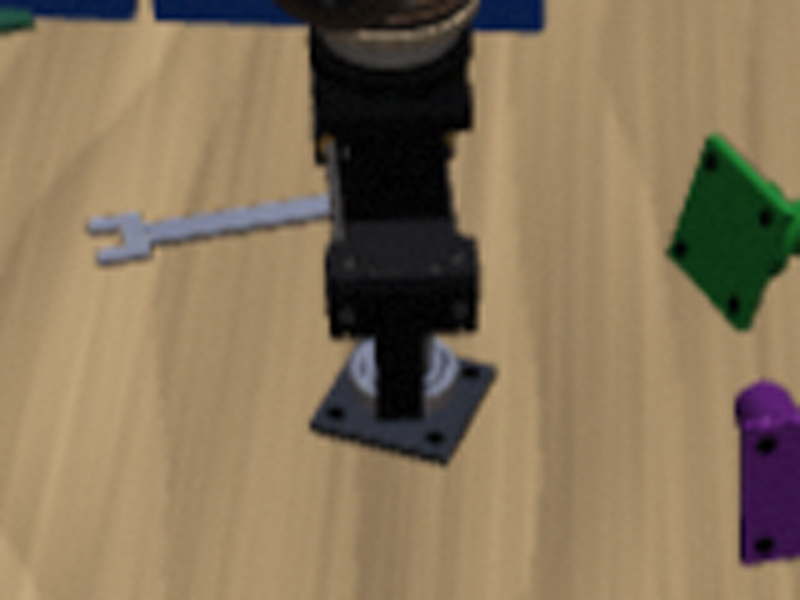

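The stub now stands upright on its flange, with the flange at about (400,410) in the crop. Next I turn the gripper about 60° and close lightly around the shaft to find its axis.

```bash
python3 -m inch '[[[0,0,0],-1,-1],[[0,0,0],-1,-1],[[0,0,0],-1,-1],[[0,0,0],-1,-1],[[0,0,0],-1,-1],[[0,0,0],-1,-1],[[0,0,0],-1,-1],[[0,0,0],-1,-1],[[0,0,0],-1,-1],[[0,0,0],-1,-1]]'
python3 -m inch '[[[0,0,0],-1,-1],[[0,0,0],-1,-1],[[0,0,0],0,1],[[0,0,0],0,1],[[0,0,0],0,1],[[0,0,0],0,1],[[0,0,0],0,1],[[0,0,0],0,1],[[0,0,0],0,1],[[0,0,0],0,1]]'
python3 -m inch '[[[0,0,0],0,1],[[0,0,0],0,1],[[0,0,0],0,1],[[0,0,0],0,-1],[[0,0,0],0,-1],[[0,0,0],0,-1],[[0,0,0],0,-1],[[0,0,0],0,-1],[[0,0,0],0,-1],[[0,0,0],0,-1]]'
```

```text
t: 15.45
eef_pos: [548.7, -216.4, 32.8]
tcp_rot: [3.141, 0.0, 1.006]
ft_force: [0.4, -0.7, 0.1]
opening: 0.998
grip_force: 0.0
t: 16.7
eef_pos: [546.5, -215.3, 32.8]
tcp_rot: [-3.136, -0.0, 1.178]
ft_force: [-10.5, 3.9, 8.1]
opening: 0.311
grip_force: 30.0
t: 17.95
eef_pos: [548.7, -216.4, 32.8]
tcp_rot: [3.142, 0.0, 1.177]
ft_force: [-0.1, -0.8, 0.5]
opening: 0.976
grip_force: 0.0
```

```bash
python3 -m inch '[[[0,0,-0.3],0,-1],[[0,0,-0.5],0,-1],[[0,0,-0.6],0,-1],[[0,0,-0.5],0,-1],[[0.5,-0.36,0],0,-1],[[0.6,-0.43,0],0,-1],[[0.6,-0.43,0],0,-1],[[0.6,-0.43,0],0,-1],[[0.6,-0.43,0],0,-1],[[0.6,-0.43,0],0,-1]]'
python3 -m inch '[[[0.6,-0.43,0],0,-1],[[0.6,-0.43,0],0,-1],[[0.44,-0.31,0],0,-1],[[0,0,0],-1,-1],[[0,0,0],-1,-1],[[0,0,0],-1,-1],[[0,0,0],-0.1,-1],[[0,0,0],0,-1],[[0,0,0],0,-1],[[0,0,0],0,-1]]'
cat > g.py <<'E'
from h import *
np.set_printoptions(precision=1,suppress=True)
s=env.state();print(s["t"],s["eef_pos"],s["tcp_rot"])
A={}
for k in range(3):
    S=eyes.read_camera("side");T=eyes.read_camera("top")
    for n,z in (("plier_grip",46),("pliers",40),("clip",20),("stub_tip",95),("stub",0),("stub_groove",28.6)):
        for c,C in(("S",S),("T",T)):
            for d in eyes.spot_point(n,C)[:3]:
                if d["score"]>.5: A.setdefault(n+c,[]).append(onz(C,d["centre"],z)[:2])
for k in A: print(k,*A[k])
E
python3 g.py
```

```text
t: 19.2
eef_pos: [489.8, 36.6, 148.1]
tcp_rot: [3.14, -0.0, 1.177]
ft_force: [0.4, -1.0, -0.1]
opening: 0.999
grip_force: 0.0
t: 20.45
eef_pos: [463.0, 153.0, 146.9]
tcp_rot: [3.142, 0.0, 1.447]
ft_force: [-0.2, 0.6, -0.7]
opening: 1.001
grip_force: 0.0
20.45 [463.  153.  146.9] [3.1 0.  1.4]
plier_gripS [462.5 153.2] [466.8 154.2] [466.  161.3]
pliersS [473.  208.4] [471.8 208.6] [473.1 211.5]
clipS [477.4 281.9] [476.3 273.4] [477.3 273. ]
clipT [476.6 277.2]
stub_tipS [ 366.4 -101.4] [ 544.7 -210.6] [ 542.9 -214.2] [ 369.5 -117.2] [ 363.4 -108.8] [ 547.6 -210.4]
stub_tipT [ 290.4 -344. ] [ 539.2 -209.8] [ 344.3 -198.5] [ 539.5 -204.7] [ 299.2 -339.4] [ 356.9 -202.1] [ 289.  -341.3] [ 346.2 -196.8] [ 539. -210.]
stubS [ 546.6 -206.7] [ 335.1 -170.6] [ 548.2 -212.4] [ 330.5 -162.7] [ 549.9 -209.6]
stubT [ 390.1 -316.9] [ 548.7 -215.7] [741.4 165.1] [ 339.1 -124.3] [ 547.6 -220.7] [ 379.6 -320.1] [ 338.1 -130.4] [ 386.8 -326.2]
stub_grooveS [ 337.  -150.9] [ 540.1 -203.4] [ 539.8 -202.7] [ 338.9 -146.9] [ 334.2 -138.5] [ 540.  -206.5]
stub_grooveT [ 342.4 -142.2] [ 353.  -317.4] [ 339.7 -141. ] [ 354.1 -329.9] [ 342.2 -144.6] [ 552.  -216.4] [ 352.9 -327.5]
pliersT [ 546.  -213.7]
```

```bash
python3 -m inch '[[[0,0,0.4],0,-1],[[0,0,0.5],0,-1],[[0,0,0.5],0,-1],[[0,0,0.4],0,-1],[[0,0,0.2],0,-1],[[0,0,0],0,-1],[[0,0,0],0,1],[[0,0,0],0,1],[[0,0,0],0,1],[[0,0,0],0,1]]'
python3 -m inch '[[[0,0,0],0,1],[[0,0,0],0,1],[[0,0,0],0,1],[[0,0,0],0,1],[[0,0,0],0,1],[[0,0,0],0,1],[[0,0,0],0,1],[[0,0,0],0,1],[[0,0,0],0,1],[[0,0,0],0,1]]'
```

```text
t: 23.8
eef_pos: [463.3, 153.1, 27.1]
tcp_rot: [3.141, -0.0, 1.448]
ft_force: [-0.6, -1.4, 2.3]
opening: 0.638
grip_force: 3.4
t: 25.05
eef_pos: [463.3, 153.1, 27.1]
tcp_rot: [3.141, -0.0, 1.448]
ft_force: [1.0, -0.7, 6.1]
opening: 0.403
grip_force: 29.9
```

```bash
python3 -m inch '[[[0,0,-0.1],0,1],[[0,0,-0.2],0,1],[[0,0,-0.3],0,1],[[0,0,-0.4],0,1],[[0,0,-0.4],0,1],[[0,0,-0.4],0,1],[[0,0,-0.2],0,1],[[0,0,0],0,1],[[0,0,0],0,1],[[0,0,0],0,1]]'
python3 v.py side 280 330 160 d4.png
cat > k.py <<'E'
from h import *
np.set_printoptions(precision=1,suppress=True)
s=env.state();P=np.array(s["eef_pos"]);y=s["tcp_rot"][2];u=np.array([np.cos(y),np.sin(y),0]);v=np.array([-u[1],u[0],0])
print(s["t"],P,s["tcp_rot"],s["ft_force"],s["moment"],s["opening"])
for k in range(4):
    S=eyes.read_camera("side");T=eyes.read_camera("top");r={}
    for n,off in (("clip",[126,0,-7]),("pliers",[62,0,13])):
        e=P+off[0]*u+[0,0,off[2]]
        for c,C in(("S",S),("T",T)):
            b=[d for d in eyes.spot_point(n,C) if np.linalg.norm(proj(C,e)-d["centre"])<12]
            if b:
                r[n+c]=b[0]["centre"];X=onz(C,b[0]["centre"],e[2])-P;print(n,c,np.array([X@u,X@v]),round(b[0]["score"],2),end=" | ")
        if n+"S" in r and n+"T" in r:
            X,g=tri(S,r[n+"S"],T,r[n+"T"]);X=X-P;print("tri",np.array([X@u,X@v,X[2]]),g,end="")
        print()
E
python3 k.py
```

```text
t: 26.3
eef_pos: [462.7, 153.0, 146.1]
tcp_rot: [-3.14, 0.001, 1.448]
ft_force: [0.3, 0.3, -2.2]
opening: 0.403
grip_force: 29.9
26.35 [462.7 153.  146.1] [-3.1  0.   1.4] [-0.1  0.5 -1.9] [-0.  -0.1 -0. ] 0.4006450763663085
clip S [123.    6.6] 0.62 | clip T [131.6   1.1] 0.5 | tri [129.7   5.2   3.3] 4.457601650635852
pliers S [65.3  3.5] 0.55 | 
clip S [130.7   0.1] 0.73 | clip T [129.5  -2.1] 0.58 | tri [129.8  -1.1  -8.1] 2.2950090452396408
pliers S [64.3  0.1] 0.77 | 
clip S [131.2   2.1] 0.64 | clip T [132.9   9.3] 0.56 | tri [132.5   5.8  -6.3] 7.213688416772347
pliers S [56.9  6.5] 0.94 | 
clip S [130.    1.8] 0.84 | clip T [132.6  -1.5] 0.54 | tri [132.1   0.6  -3.6] 2.9364701676076757
pliers S [59.4  3.9] 0.92 |
```

View pics/d4.png

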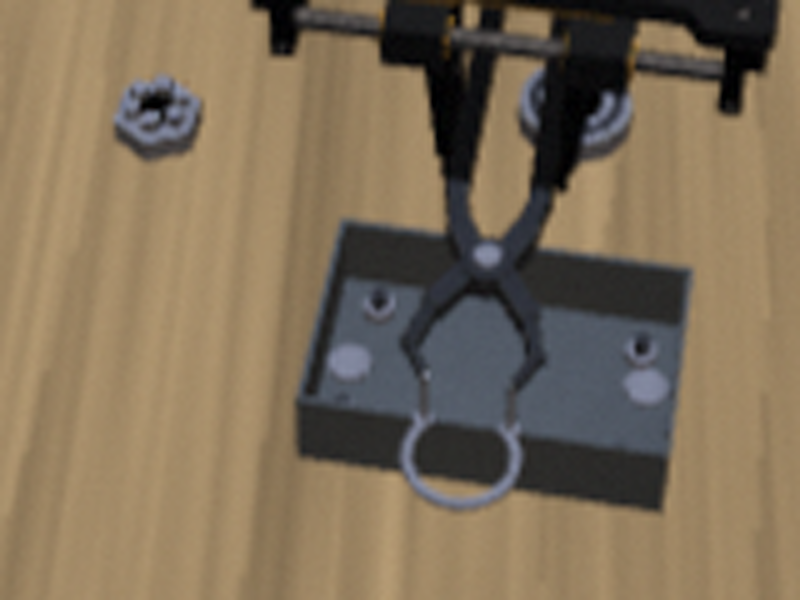

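```bash
cat > f.py <<'E'
from h import *
from scipy.optimize import least_squares
np.set_printoptions(precision=1,suppress=True)
P=np.array([462.7,153,146.1]);y=1.448;u=np.array([np.cos(y),np.sin(y),0]);v=np.array([-u[1],u[0],0])
S=eyes.read_camera("side")
th=np.linspace(0,2*np.pi,180)
def ext(q,r=20.3):
    a,b,c=q;pts=np.array([proj(S,P+u*(a+r*np.cos(t))+v*(b+r*np.sin(t))+[0,0,c]) for t in th])
    cr=(pts[:,::-1]+.5-[250,220])*5
    return np.array([cr[:,0].min(),cr[:,0].max(),cr[:,1].max()])
print(ext((126,0,-7)),"obs 402 521 510")
for c in(-4,-7,-10):
    print(c,least_squares(lambda q:ext((q[0],q[1],c))-[402,521,510],[126,0]).x)
print("pivot",[(proj(S,P+u*62+[0,0,z])[::-1]+.5-[250,220])*5 for z in(25,28)],"obs 488 253")
E
python3 f.py
```

```text
[396.8 513.9 491.1] obs 402 521 510
-4 [135.1   3.5]
-7 [133.2   3.3]
-10 [131.2   3. ]
pivot [array([485.2, 242.4]), array([485.5, 237. ])] obs 488 253
```

```bash
python3 -m inch '[[[-0.2,0.05,0],0,1],[[-0.4,0.11,0],0,1],[[-0.5,0.13,0],0,1],[[-0.55,0.15,0],0,1],[[-0.55,0.15,0],0,1],[[-0.55,0.15,0],0,1],[[-0.55,0.15,0],0,1],[[-0.55,0.15,0],0,1],[[-0.55,0.15,0],0,1],[[-0.55,0.15,0],0,1]]'
python3 -m inch '[[[-0.55,0.15,0],0,1],[[-0.55,0.15,0],0,1],[[-0.55,0.15,0],0,1],[[-0.55,0.15,0],0,1],[[-0.5,0.12,0],0,1],[[-0.4,0.1,0],0,1],[[-0.16,0.05,0],0,1],[[0,0,0.1],0,1],[[0,0,0.2],0,1],[[0,0,0.1],0,1]]'
python3 k.py; python3 v.py side 150 315 120 d5.png;  python3 - <<'E'
import sys;sys.argv=["v","top",225,420]
from h import *
T=eyes.read_camera("top");p=T["pixels"][180:270,380:500]
cv2.imwrite("pics/d6.png",cv2.resize(p,(800,600),interpolation=2)[:,:,::-1])
s=env.state();print(s["t"],s["eef_pos"],s["tcp_rot"])
E
```

```text
t: 28.85
eef_pos: [506.1, -153.4, 146.8]
tcp_rot: [3.142, 0.0, 1.448]
ft_force: [0.5, -0.6, -1.7]
opening: 0.403
grip_force: 29.9
t: 30.1
eef_pos: [533.9, -351.1, 121.7]
tcp_rot: [-3.14, -0.001, 1.449]
ft_force: [-0.3, 0.1, -2.0]
opening: 0.401
grip_force: 29.9
30.1 [ 533.9 -351.1  121.7] [-3.1 -0.   1.4] [-0.3  0.1 -2. ] [-0.1 -0.1  0. ] 0.4012821987410975
clip S [137.4  -1.7] 0.8 | clip T [129.5   2.1] 0.68 | tri [128.3  -1.8 -14.6] 3.579639786979409
pliers S [66.  -1.5] 0.72 | pliers T [78.4 11.8] 0.52 | tri [79.5  7.2 20.9] 12.889807025300238
clip S [130.1   1.4] 0.56 | clip T [131.9  -4.9] 0.53 | tri [132.5  -1.   -4.3] 5.993148287074126
pliers S [52.6  0.2] 0.93 | pliers T [71.3 -3.7] 0.7 | tri [74.3  2.4 28.5] 3.509035189123788
clip S [123.5   4.1] 0.86 | clip T [130.    0.1] 0.5 | tri [131.    3.7  -0.8] 3.791109052994803
pliers S [57.8  2.9] 0.95 | pliers T [73.5 -1.2] 0.7 | tri [76.1  4.3 26.2] 3.7518437377555065
clip S [128.4   3.8] 0.55 | clip T [133.5   2.8] 0.47 | tri [134.1   4.5  -2.5] 0.8822960179533538
pliers S [55.9 -1.3] 0.57 | pliers T [69.5  4.3] 0.63 | tri [71.3  4.2 22.9] 5.475096246430996
31.4 [ 534.18007651 -352.04556427  122.83651481] [3.14159225e+00 7.22123569e-05 1.44794213e+00]
```

View pics/d5.png

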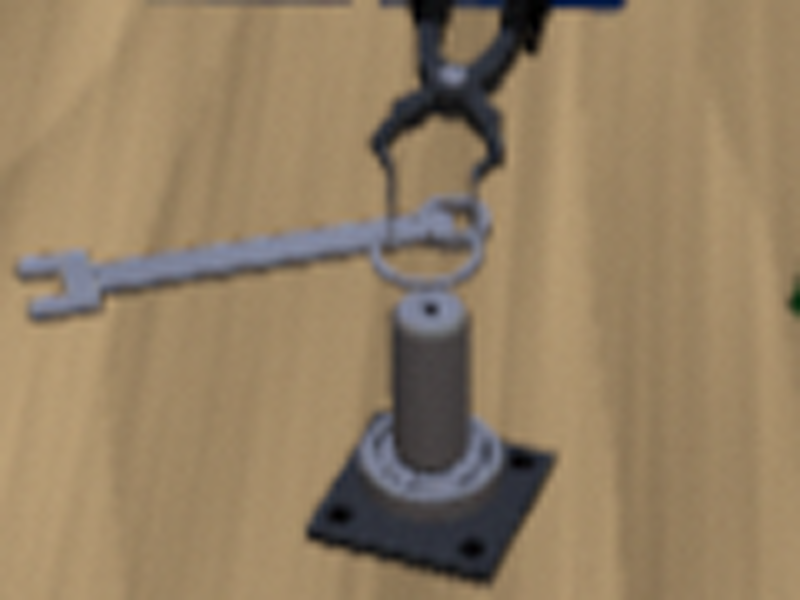

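View pics/d6.png

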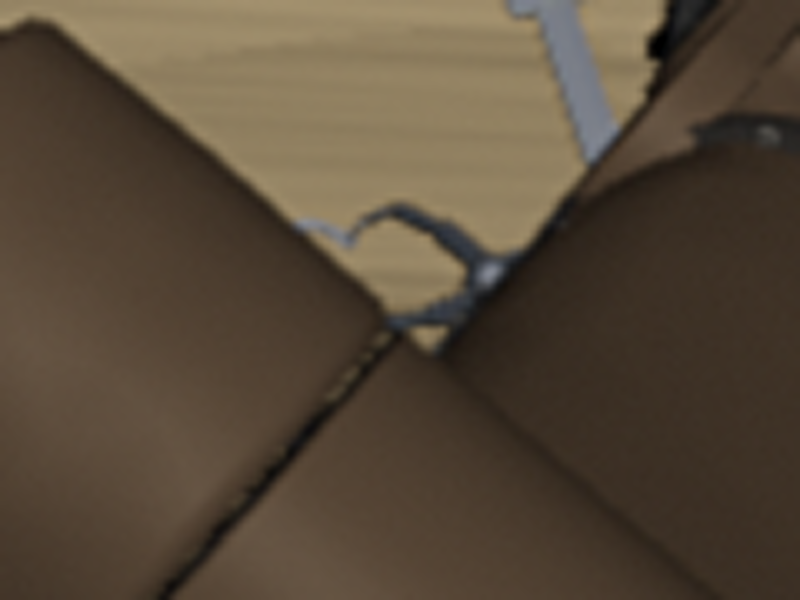

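```bash
cat > f2.py <<'E'
from h import *
from scipy.optimize import least_squares
np.set_printoptions(precision=1,suppress=True)
st=env.state();P=np.array([534.2,-352.04,122.8]);y=1.448;u=np.array([np.cos(y),np.sin(y),0]);v=np.array([-u[1],u[0],0])
S=eyes.read_camera("side")
th=np.linspace(0,2*np.pi,120)
def circ(C,r): return (np.array([proj(S,C+[r*np.cos(t),r*np.sin(t),0]) for t in th])[:,::-1]+.5-[255,105])*6.667
ex=lambda c:np.array([c[:,0].min(),c[:,0].max(),c[:,1].min(),c[:,1].max()])
print("stub model: shaft z60",ex(circ(np.array([546.3,-215.6,60]),15))[:2],"obs 394 470ish; tip",ex(circ(np.array([546.3,-215.6,95]),12)),"obs 403 461 290 331; tip c",(proj(S,[546.3,-215.6,95])[::-1]+.5-[255,105])*6.667,"obs 431 310; flange corners")
print("bearing",ex(circ(np.array([546.3,-215.6,27]),27.5)),"obs 359 505 ? ?")
for c in(-4,-7,-10):
    print("clip c",c,least_squares(lambda q:(ex(circ(P+u*q[0]+v*q[1]+[0,0,c],20.3))-[372,487,0,290])[[0,1,3]],[130,0]).x)
q=(np.array(proj(S,P+u*62+[0,0,26]))[::-1]+.5-[255,105])*6.667;print("pivot",q,"obs 452 76")
print(st["t"],st["eef_pos"])
p=S["pixels"].astype(int)
for r in (158,160,163): print(r,p[r,306:334].sum(1)//3)
print("col 320", p[135:180,320].sum(1)//3)
E
python3 f2.py
```

```text
stub model: shaft z60 [388.4 468.4] obs 394 470ish; tip [395.  460.4 283.8 324.4] obs 403 461 290 331; tip c [427.7 304. ] obs 431 310; flange corners
bearing [357.  501.  400.3 494. ] obs 359 505 ? ?
clip c -4 [139.    5.9]
clip c -7 [135.2   5.2]
clip c -10 [131.4   4.5]
pivot [450.9  62.5] obs 452 76
31.4 [ 534.2 -352.   122.8]
158 [137 138 138 133 124 122 119  93  52  57  59  65  70  69  66  64  67  63
  64  92 133 134 138 139 131 126 131 130]
160 [137 138 137 131 124 123 117  91  52  58  60  64  66  67  68  67  64  63
  63  92 131 134 137 138 130 128 130 134]
163 [138 138 135 126 123 122 119  89  52  56  60  65  66  67  68  66  65  62
  64  92 131 133 138 136 127 126 130 134]
col 320 [113 118 140 143 137 103  65  97 121 126 124 132 114 115 140 111  83 117
 136 123  92  72  68  66  66  68  66  68  68  68  67  67  67  68  66  66
  65  67  67  65  58 104 128 128 121]
```

```bash
cat > ring.py <<'E'
from h import *
from scipy.optimize import minimize
from scipy.ndimage import map_coordinates
np.set_printoptions(precision=2,suppress=True)
def shot(n=4):
    S=eyes.read_camera("side");a=[S["pixels"].astype(float)]+[eyes.read_camera("side")["pixels"].astype(float) for _ in range(n-1)]
    I=np.mean(a,0);return S,I[:,:,2]-I[:,:,0]
def samp(M,pts): return map_coordinates(M,pts.T,order=1)
st=env.state();P=np.array(st["eef_pos"]);y=st["tcp_rot"][2];u=np.array([np.cos(y),np.sin(y),0]);v=np.array([-u[1],u[0],0])
S,M=shot()
E=np.array(S["extrinsics"])
def pj(X):
    c=X@E[:3,:3].T+E[:3,3];return np.c_[c[:,1]/c[:,2]*S["fy"]+S["cy"],c[:,0]/c[:,2]*S["fx"]+S["cx"]]
th=np.radians(np.linspace(-115,115,200))
def cir(q,c,r): return P+(q[0]+r*np.cos(th))[:,None]*u+(q[1]+r*np.sin(th))[:,None]*v+np.array([0,0,c])
def cost(q,c): return -(2*samp(M,pj(cir(q,c,18.5))).mean()-samp(M,pj(cir(q,c,22.5))).mean()-samp(M,pj(cir(q,c,14.5))).mean())
def fit(c):
    g=min((cost((a,b),c),a,b) for a in range(118,145) for b in range(-8,9))
    r=minimize(cost,g[1:],args=(c,),method="Nelder-Mead");return r.x,r.fun
if __name__=="__main__":
    print(st["t"],P,y)
    for c in(-5,-7,-9): print("ring",c,*fit(c))
    # shaft edges on rows
    for r in(157,160,163,166):
        row=M[r,300:340];lo=np.median(row[:8]);hi=row[16:22].mean();k=(row-lo)/(hi-lo)>.5
        i=np.where(k)[0];i=i[(i>8)&(i<32)];l,rr=i[0],i[-1];f=(row-lo)/(hi-lo)
        L=l-(f[l]-.5)/(f[l]-f[l-1]);R=rr+(f[rr]-.5)/(f[rr]-f[rr+1]);print("shaft row",r,300+L,300+R,300+(L+R)/2)
    for z in(45,60,75):print("model",z,pj(np.array([[546.3,-215.6,z]])),[pj(np.array([[546.3+d,-215.6,z]]))[0,1] for d in(15,-15)])
E
python3 ring.py
```

```text
31.45 [ 534.21 -352.08  122.85] 1.447926874035017
ring -5 [136.49   4.29] -63.337499681042516
ring -7 [133.97   3.81] -63.2428465652676
ring -9 [131.44   3.33] -63.12311539170746
shaft row 157 313.089058524173 325.0311526479751 319.06010558607403
shaft row 160 313.05623306233065 325.00079365079364 319.02851335656214
shaft row 163 313.0733333333333 325.02647975077883 319.0499065420561
shaft row 166 312.26944444444445 324.9891666666667 318.62930555555556
model 45 [[165.97 318.8 ]] [np.float64(312.86046279873756), np.float64(324.743983881786)]
model 60 [[161.3  318.76]] [np.float64(312.7665821652923), np.float64(324.7514647133109)]
model 75 [[156.56 318.71]] [np.float64(312.6710863387135), np.float64(324.75907436935444)]
```

```bash
cat > sil.py <<'E'
from ring import *
K=6
def hull(img,X):
    q=(pj(X)[:,::-1]-[290,140]+.5)*K
    cv2.fillConvexPoly(img,cv2.convexHull((q*16).astype(np.int32)),255,shift=4)
t=np.linspace(0,2*np.pi,48,endpoint=False);cs=np.c_[np.cos(t),np.sin(t)]
def model(x,y,th,dz=0):
    im=np.zeros((50*K,60*K),np.uint8)
    cyl=lambda r,z:np.c_[cs*r,np.full(48,z)]+[x,y,dz]
    hull(im,np.r_[cyl(12,95),cyl(15,91)]);hull(im,np.r_[cyl(15,91),cyl(15,20)]);hull(im,np.r_[cyl(27.5,14),cyl(27.5,27)])
    c,s=np.cos(th),np.sin(th);f=np.array([[a*37.5*c-b*37.5*s,a*37.5*s+b*37.5*c,z] for a in(1,-1) for b in(1,-1) for z in(0,8)])+[x,y,dz];hull(im,f)
    return cv2.resize(im,(60,50),interpolation=cv2.INTER_AREA)/255.
def run():
    W=M[140:190,290:350];bg=np.median(W);fg=np.percentile(W,97)
    F=np.clip((W-bg)/(fg-bg),0,1.)
    r0=int(sys.argv[1])-140 if len(sys.argv)>1 else 10
    f=lambda p:((model(p[0],p[1],p[2]/20)-F)[r0:]**2).sum()
    best=min((minimize(f,[546,-214,a*20],method="Nelder-Mead",options=dict(initial_simplex=[[546,-214,a*20],[549,-214,a*20],[546,-210,a*20],[546,-214,a*20+3]])) for a in(-.35,-.2,0)),key=lambda r:r.fun)
    return best.x,best.fun
import sys
if __name__=="__main__":
    for r0 in("148","152","158"): sys.argv=["x",r0];print(r0,*run())
E
python3 sil.py
python3 - <<'E'
from h import *
s=env.state();print(s["t"],s["eef_pos"])
E
```

```text
148 [ 545.44 -213.85   -6.38] 64.08660356667554
152 [ 545.49 -214.24   -6.22] 62.98639468388353
158 [ 545.49 -213.91   -6.38] 55.905496360298386
31.85 [ 534.20397746 -352.09348479  122.87199165]
```

```bash
python3 -m inch '[[[0.03,-0.01,0],0,1],[[0.03,-0.01,0],0,1],[[0.03,-0.01,0],0,1],[[0,0,0],0,1],[[0,0,0.05],0,1],[[0,0,0.1],0,1],[[0,0,0.1],0,1],[[0,0,0.05],0,1],[[0,0,0.04],0,1],[[0,0,0],0,1]]'
python3 ring.py | grep ring
```

```text
t: 33.1
eef_pos: [533.0, -346.5, 102.3]
tcp_rot: [-3.141, 0.0, 1.448]
ft_force: [0.0, 0.3, -2.4]
opening: 0.399
grip_force: 29.9
ring -5 [135.44   4.08] -58.59444014555901
ring -7 [132.94   3.6 ] -58.1521296645196
ring -9 [130.47   3.13] -57.653595826184784
```

```bash
python3 -m inch '[[[0.01,0,0.02],0,1],[[0,0,0.03],0,1],[[0,0,0.03],0,1],[[0,0,0.03],0,1],[[0,0,0.03],0,1],[[0,0,0.03],0,1],[[0,0,0.03],0,1],[[0,0,0],0,1],[[0,0,0],0,1],[[0,0,0],0,1]]'
python3 ring.py | grep ring
```

```text
t: 34.55
eef_pos: [533.2, -345.9, 90.5]
tcp_rot: [3.141, 0.0, 1.448]
ft_force: [0.1, 0.2, -2.6]
opening: 0.404
grip_force: 29.9
ring -5 [135.46   4.15] -53.61101737554102
ring -7 [133.03   3.66] -53.22221419210292
ring -9 [130.63   3.18] -52.811461805944994
```

```bash
python3 -m inch '[[[0,0,0.05],0,1],[[0,0,0.1],0,1],[[0,0,0.1],0,1],[[0,0,0.1],0,1],[[0,0,0.1],0,1],[[0,0,0.1],0,1],[[0,0,0.1],0,1],[[0,0,0.08],0,1],[[0,0,0.02],0,1],[[0,0,0],0,1]]'
python3 ring.py | grep ring; python3 sil.py
```

```text
t: 36.0
eef_pos: [533.2, -345.9, 45.5]
tcp_rot: [3.142, 0.0, 1.448]
ft_force: [0.5, 0.4, -2.9]
opening: 0.4
grip_force: 29.9
ring -5 [133.55   3.61] -29.207535139922538
ring -7 [131.16   3.19] -29.138826367531863
ring -9 [128.82   2.74] -29.06413316341265
148 [ 545.6  -214.57   -6.41] 87.68741343998778
152 [ 545.69 -214.89   -6.24] 74.51224355481594
158 [ 545.63 -214.68   -6.38] 58.27190069349537
```

```bash
python3 -m inch '[[[0,0,0.03],0,1],[[0,0,0.03],0,1],[[0,0,0.03],0,1],[[0,0,0.03],0,1],[[0,0,0.02],0,1],[[0,0,0],0,1],[[0,0,0],0,1],[[0,0,0],0,1],[[0,0,0],0,1],[[0,0,0],0,1]]'
python3 -m inch '[[[0,0,0.01],0,1],[[0,0,0.01],0,1],[[0,0,0],0,1],[[0,0,0],0,1],[[0,0,0],0,1],[[0,0,0],0,1],[[0,0,0],0,1],[[0,0,0],0,1],[[0,0,0],0,1],[[0,0,0],0,1]]'
python3 v.py side 165 318 120 d7.png
```

```text
t: 37.65
eef_pos: [533.1, -345.9, 37.1]
tcp_rot: [3.142, 0.0, 1.448]
ft_force: [-0.0, -0.4, -2.0]
opening: 0.402
grip_force: 29.9
t: 38.9
eef_pos: [533.1, -345.9, 35.8]
tcp_rot: [3.142, 0.0, 1.448]
ft_force: [0.4, -0.3, -1.6]
opening: 0.399
grip_force: 29.9
```

View pics/d7.png

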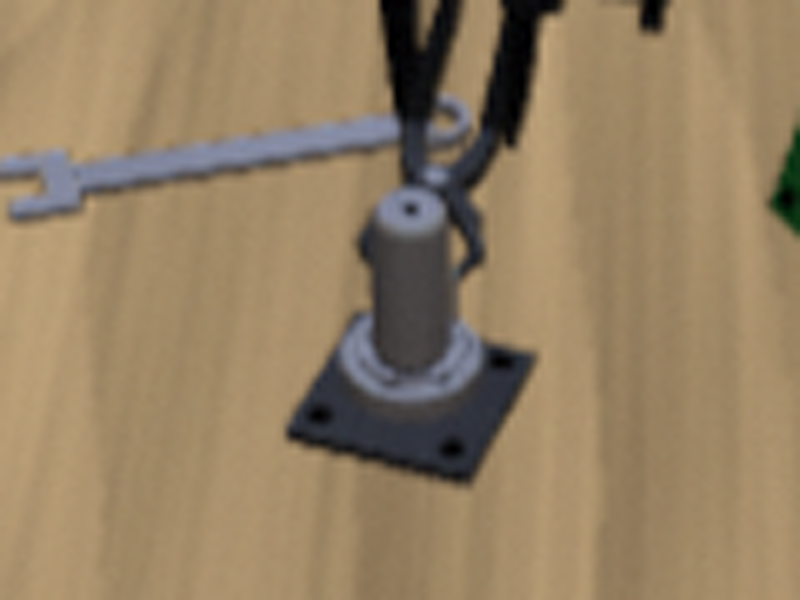

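```bash
python3 -m inch '[[[0,0,0.01],0,1],[[0,0,0],0,1],[[0,0,0],0,1],[[0,0,0],0,1],[[0,0,0],0,1],[[0,0,0],0,1],[[0,0,0],0,1],[[0,0,0],0,1],[[0,0,0],0,1],[[0,0,0],0,1]]'
python3 - <<'E'
from h import *
np.set_printoptions(precision=2,suppress=True)
F=[]
for i in range(6):
    eyes.read_camera("side");s=env.state();F.append(np.r_[s["ft_force"],s["moment"]])
print(np.mean(F,0),np.std(F,0),s["eef_pos"],s["t"])
E
```

```text
t: 40.2
eef_pos: [533.1, -345.9, 35.3]
tcp_rot: [3.142, 0.0, 1.448]
ft_force: [0.7, -0.5, -1.9]
opening: 0.401
grip_force: 29.9
[ 0.02 -0.73 -1.07 -0.08 -0.08 -0.01] [0.64 0.51 0.4  0.02 0.02 0.02] [ 533.14 -345.91   35.26] 40.5
```

```bash
cat > ff.py <<'E'
from h import *
np.set_printoptions(precision=2,suppress=True)
F=[]
for i in range(10):
    eyes.read_camera("side");s=env.state();F.append(np.r_[s["ft_force"],s["moment"]])
print(np.mean(F,0),s["eef_pos"],s["t"],s["opening"])
E
python3 -m inch '[[[0,0,0.01],0,1],[[0,0,0],0,1],[[0,0,0],0,1],[[0,0,0],0,1],[[0,0,0],0,1],[[0,0,0],0,1],[[0,0,0],0,1],[[0,0,0],0,1],[[0,0,0],0,1],[[0,0,0],0,1]]'
python3 ff.py
```

```text
t: 41.75
eef_pos: [533.1, -345.9, 34.7]
tcp_rot: [3.142, 0.0, 1.448]
ft_force: [-0.3, -0.4, 0.1]
opening: 0.402
grip_force: 29.9
[ 0.03 -1.18 -0.51 -0.1  -0.1  -0.  ] [ 533.15 -345.9    34.65] 42.25 0.40490347296057144
```

```bash
python3 -m inch '[[[0,0,-0.01],0,1],[[0,0,-0.01],0,1],[[0,0,0],0,1],[[0,0,0],0,1],[[0,0,0],0,1],[[0,0,0],0,1],[[0,0,0],0,1],[[0,0,0],0,1],[[0,0,0],0,1],[[0,0,0],0,1]]'
python3 ff.py
```

```text
t: 43.5
eef_pos: [533.1, -345.9, 35.8]
tcp_rot: [-3.142, 0.0, 1.448]
ft_force: [-0.3, 0.2, -1.2]
opening: 0.398
grip_force: 29.9
[ 0.09 -0.12 -2.16 -0.05 -0.07  0.02] [ 533.14 -345.9    35.84] 44.0 0.40365811886075187
```

```bash
python3 -c "
from cell import env
print(env.job_done())"
```

```text
the job is handed in; nothing more can be done
None
```

The job is handed in at about 44 s: the stub axle stands upright and released, and the spread clip is around the shaft at the groove, just clear of the bearing by force reading, with the pliers still squeezed; I did not measure the clip's level directly, and the verdict was not reported.

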